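# Start and run on the hand nut of a filter holder

### The job

Two steel filter holders stand on the bench; on one of them the hand nut only rests on top of its stud, standing about 10 mm clear of the cover. Take that nut by its bar, turn it backward (counterclockwise seen from above) until the bar is about in line with the index lines on the cover and the nut drops into the thread start, then turn it forward (clockwise) to run it down until it sits flush on the cover, and let go. Leave the finished nut on the other holder as it is.

Things in the scene. Friction and masses are not known exactly. Their poses are not given: they have to be found in the camera images.
- nut_grip (a point): Centre of the loose hand nut's bar, 45 mm above the nut's underside. The nut (120 g): knurled aluminium skirt 44 mm across, 12 mm tall; hub 32 mm across up to 32 mm; on top a black bar 62 mm long, 26 mm tall, gripped across its 14 mm thickness. x along the bar, y across, z up; it is the same after half a turn.
- holder: Filter holder under the loose nut, fixed to the bench: round steel pot 94 mm across, 42 mm tall, flat cover, hose barb 66 mm out along its +x, two black index lines on the cover along its +y and -y. Origin: centre of its underside on the bench; z up. BAR ANGLE below = counterclockwise angle from this x axis to the nut's bar, modulo 180 degrees.
- stud_base (a point): Foot of the stud, mid-cover, 42 mm above the holder's origin. At the start its underside is 9.5 mm above this, bar angle 26 to 64; a stop blocks forward turning. From bar angle 80 to 110 (90 best) it can sink 4 to 6 mm: lower a gripping hand with it. Turned forward it sinks 22 mm a turn and is flush by bar angle 30; turns freely on to -30. Needs under 0.1 N m; 0.8 mm play on the stud.
- other_end (a point): One end, half-way up, of the bar of the finished nut on the second filter holder (same shapes and sizes, fixed). That nut is already flush, so this point is 87 mm above the bench; the nut's axis lies 31 mm from here along this point's -x, z up. The nut could be turned against slight friction: leave it.
Mind the look-alikes: they are no part of the job. Leave any purple look-alike of the part that bears nut_grip alone.

How it is judged:
On the way:
1. The nut, turned back until its bar is within about 35 degrees of the index lines, has dropped at least 4 mm into the thread start (z of nut_grip in the frame of holder below 0.0925 m and angle between the x axis of nut_grip and the y axis of holder, either way round below 0.62 rad), for 0.1 s.
At the end, for the whole second after the job is handed in: The nut is run on: its bar's centre within 1.5 mm of its fully seated height over its holder, on the stud's axis within 6 mm, upright within 5 degrees; the end of the finished nut's bar on the other holder is within 7 mm of where it was (z of nut_grip in the frame of holder below 0.0885 m and horizontal distance between nut_grip and holder below 0.006 m and angle between nut_grip's own z axis and vertical below 0.09 rad and distance of other_end from where it was at the start of the episode below 0.007 m); the robot touches nothing.
It fails at once if The finished nut on the other holder is turned by more than about 20 degrees (distance of other_end from where it was at the start of the episode above 0.01 m).
It also fails if it takes over 40 s, if anything falls off the work surface, if the arm or the gripper's body presses on something with over 40 N, if the wrist force passes 120 N, or if a joint passes its speed limit or range.

### The arm

A 6-joint arm with a two-finger parallel gripper is mounted at the origin on a cart in front of the work surface, level with it; the furniture and walls round the work are solid. World frame = base frame: x ahead of the robot, y to its left, z up, the work surface at z = 0. Lengths are in m, angles in rad, forces in N, time in s.
With the tool pointing down it reaches from about 0.375 to 0.9 m from the base axis. Payload 3.1 kg.
Tool frame: the origin (TCP) lies at the very end of the fingers, on their centre line; the grasp point (between the pads) lies 19 mm behind it; z points along the fingers, y is the direction in which the jaws open and shut (so a half turn about z gives the same grasp; the last joint's range is limited). The gripper opens to 87 mm and grips with 3 to 60 N. Pads are 19 mm wide; open, the fingers measure 117 mm over their backs; the gripper's body (75 mm by 190 mm) begins 51 mm behind the grasp point.
Start: joints at [-1.375, 0.527, 1.433, -0, 1.181, -0.178], TCP at [0.229, -0.582, 0.223] pointing down, gripper open.
Joint ranges: [-3.08, 3.08], [-0.75, 2.2], [0.22, 2.44], [-1.43, 4.57], [0, 2.65], [-2.85, 2.85]. Speed limits (rad/s): [2.79, 2.79, 3.14, 3.14, 3.14, 3.14].

### API

Orientations are given as a 3x3 rotation matrix whose columns are the frame's x, y, z axes.
In Python, from cell import sense, optics, job gives the robot as it stands. The module is installed in compiled form; this text tells all that it offers.
- The arm moves only by the tool jog_arm, never from a script. Its argument "steps" is a list of rows, each a list of 3 entries, a list of its own where there are three numbers: the shift along the tool's x, y, z in mm, then the turn, a rotation vector about the tool's x, y, z in degrees, then the opening, from 0 (shut) to 1 (fully open). A call has 1 to 8 rows; each row is the pose to reach, as a shift and turn from the pose commanded when the call began, along the tool's axes at that moment; what a row does not reach only later rows make up. A row lasts 1/8 s, in which the tool goes at most 62.5 mm and 10.7 degrees, less where a joint would pass 70% of its speed; a pose out of reach is approached as far as the arm can. A call with a gripper value outside its range is refused whole. The fingers move at their own pace and stop on an object; "squeeze" is the grip in N (left out, the last holds). Time passes only in rows, so rows that repeat a pose let the fingers close. It gives the time, the measured TCP pose, the force and the opening at its end, in the units of the state.
- sense(): the state, without advancing time (a new reading comes with each control period).
- optics.get_image(name): name is "side" or "top"; returns the picture (420x560x3 uint8, red, green, blue); there is no depth.
- optics.camera_model(name): a dict with "fx", "fy", "cx", "cy" (pixels), "k1" (the pictures are not rectified: a ray, as slopes to the right and down, at radius r is drawn at 1 + k1 r^2 times it, then the intrinsics apply), "view" (4x4, takes a point from world to camera coordinates). Camera axes: x right, y down, z forward; pixel columns grow to the right and rows downward; lengths in m; the calibration is good to about 2 mm. A picture is of the moment at which its call begins. camera_model takes no time and is no camera call.
- job.job_done(): hands the job in, once; it reports no verdict.
The state is a dict: "time_s": time; "qpos": joint angles; "qd": joint speeds; "effort": joint torques, N m; "tcp_pos": TCP position; "orientation": TCP orientation; "ft_force": force on the tool from outside, world axes, zero at the start; "wrist_torque": the same for the moment, N m; "finger_gap": finger opening in m.
Only numpy, scipy, OpenCV 4.12 (cv2) and the standard library are available. Lean on these libraries where they do the work, as an engineer would, in place of code of your own. Each camera call takes 0.05 s, during which the arm holds its last target.

## Working session

There is one attempt and no reset: what is moved stays moved. The work goes in short steps, Python scripts to look and compute and a tool call to move; the robot and the scene stay as the last step left them, time stands still between calls to the robot, and variables do not carry over. Pictures are saved under pics/ and viewed, and the job is handed in when it is done.

Besides the shell and the picture viewer there is one more tool, called after "Request:" by a JSON object that holds its "api" and its "payload". jog_arm: Moves the arm, as the interface text tells. Its arguments: {"type":"object","properties":{"steps":{"type":"array"},"squeeze":{"type":"number"}},"required":["steps"]}

```bash
mkdir -p pics
python3 - <<'E'
from cell import sense, optics, job
import cv2
for n in("side","top"):
    im=optics.get_image(n); cv2.imwrite(f"pics/{n}0.png",im[:,:,::-1]); print(n,optics.camera_model(n))
s=sense();print(s)
E
```

```text
side {'fx': 389.14132359149005, 'fy': 389.14132359149005, 'cx': 283.6571123484526, 'cy': 210.8749840000938, 'k1': -0.07734553451806271, 'view': array([[-0.88428797, -0.46641321,  0.02221502,  0.51242931],
       [-0.1653327 ,  0.26825669, -0.94905397,  0.15419465],
       [ 0.43669199, -0.84290988, -0.31432952,  0.78466476],
       [ 0.        ,  0.        ,  0.        ,  1.        ]])}
top {'fx': 476.46590478052985, 'fy': 476.46590478052985, 'cx': 282.7486520136926, 'cy': 214.55410109534003, 'k1': -0.08516195750740396, 'view': array([[ 1.81999927e-02, -9.99828408e-01,  3.45182848e-03,
         1.23604158e-01],
       [-9.84752053e-01, -1.85227381e-02, -1.72974861e-01,
         5.26364087e-01],
       [ 1.73009117e-01, -2.51053977e-04, -9.84920191e-01,
         1.18753562e+00],
       [ 0.00000000e+00,  0.00000000e+00,  0.00000000e+00,
         1.00000000e+00]])}
{'time_s': 0.1, 'qpos': array([-1.37453210e+00,  5.28395001e-01,  1.43381714e+00, -9.24582002e-06,
        1.18132386e+00, -1.78496552e-01]), 'qd': array([-0.00139774,  0.00018425, -0.00166652, -0.00019595,  0.00042753,
       -0.00097092]), 'effort': array([-1.07698477e-05, -4.40985489e+01, -1.77150911e+01,  6.34464319e-02,
        5.33941691e-02, -5.22457742e-05]), 'tcp_pos': array([ 0.228677  , -0.58095177,  0.22164239]), 'orientation': array([[ 9.30593992e-01,  3.66052827e-01, -3.87354014e-04],
       [ 3.66052877e-01, -9.30592104e-01,  1.90436669e-03],
       [ 3.36630223e-04, -1.91398425e-03, -9.99998112e-01]]), 'ft_force': array([-0.21687635, -0.33122785, -0.4620751 ]), 'wrist_torque': array([ 0.01333813, -0.01385743,  0.00684181]), 'finger_gap': 0.08682694553614215}
```

View pics/side0.png

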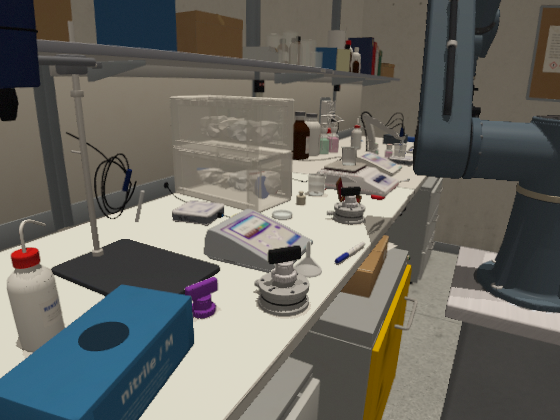

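View pics/top0.png

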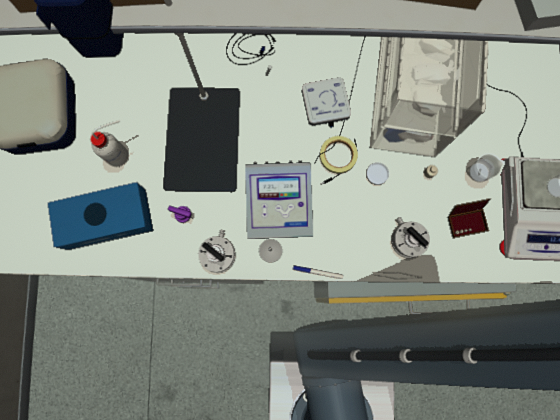

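Two holders: one at top-image (217,250), the other at (410,238). The purple nut is at (181,213). I'll enlarge both to see which nut is loose.

Run:
```python
import cv2,numpy as np
t=cv2.imread("pics/top0.png");s=cv2.imread("pics/side0.png")
f=lambda im,x,y,w,h:cv2.resize(im[y:y+h,x:x+w],(390,290),interpolation=cv2.INTER_CUBIC)
# each crop 78x58 -> x5
a=np.vstack([np.hstack([f(t,180,220,78,58),f(t,372,210,78,58)]),np.hstack([f(s,245,240,78,58+20) if 0 else f(s,245,245,78,58),f(s,310,172,78,58)])])
cv2.imwrite("pics/crop0.png",a)
```

```text
(no output)
```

View pics/crop0.png

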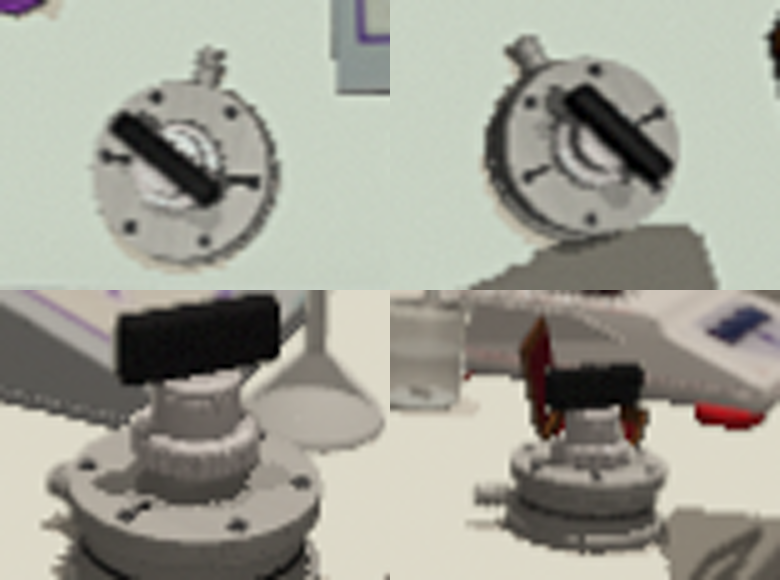

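```bash
cat > h.py <<'E'
import numpy as np,cv2
from scipy.optimize import least_squares
from cell import sense,optics,job
C={n:optics.camera_model(n) for n in("side","top")}
def proj(n,P):
    c=C[n];p=c["view"][:3,:3]@np.asarray(P,float)+c["view"][:3,3]
    a=p[:2]/p[2];a=a*(1+c["k1"]*(a@a));return np.array([c["fx"]*a[0]+c["cx"],c["fy"]*a[1]+c["cy"]])
def atz(n,uv,z):
    r=least_squares(lambda q:proj(n,[q[0],q[1],z])-uv,[.5,0]);return np.r_[r.x,z]
def tri(us,ut):
    r=least_squares(lambda q:np.r_[proj("side",q)-us,proj("top",q)-ut],[.5,0.1,.05]);return r.x,np.abs(r.fun).max()
E
python3 - <<'E'
from h import *
L=lambda x,y:(180+x/5,220+y/5); R=lambda x,y:(372+(x-390)/5,210+y/5)
SL=lambda x,y:(245+x/5,245+(y-290)/5); SR=lambda x,y:(310+(x-390)/5,172+(y-290)/5)
print("bar L",tri(SL(198,340),L(165,160)),"bar R",tri(SR(594,384),R(618,133)))
for nm,f,pts in(("L",L,[(155,97),(231,112),(130,227),(203,240),(105,157),(258,182)]),("R",R,[(595,70),(590,219),(525,180),(660,110)])):
    w=[atz("top",f(*p),.042) for p in pts];print(nm,np.round(w,4),np.mean(w,0))
# bar angles
for f,a,b,z in((L,(118,122),(210,200),.1095),(R,(577,97),(660,175),.1)):
    A=atz("top",f(*a),z);B=atz("top",f(*b),z);d=A-B;print(A,B,(A+B)/2,np.hypot(*d[:2]),np.degrees(np.arctan2(d[1],d[0])))
E
```

```text
bar L (array([0.41960881, 0.30327087, 0.09335162]), np.float64(0.2570274854145964)) bar R (array([ 0.46757779, -0.20534866,  0.0848087 ]), np.float64(0.0812902474625048))
L [[0.4562 0.317  0.042 ]
 [0.4492 0.2774 0.042 ]
 [0.3891 0.327  0.042 ]
 [0.3832 0.2893 0.042 ]
 [0.4247 0.3414 0.042 ]
 [0.4134 0.2622 0.042 ]] [0.41929029 0.30239283 0.042     ]
R [[ 0.506  -0.2066  0.042 ]
 [ 0.4281 -0.2018  0.042 ]
 [ 0.4478 -0.1683  0.042 ]
 [ 0.4855 -0.2403  0.042 ]] [ 0.4668893  -0.20425566  0.042     ]
[0.43551415 0.32433964 0.1095    ] [0.3985602  0.27804296 0.1095    ] [0.41703718 0.3011913  0.1095    ] 0.05923661633253103 51.403181058776646
[ 0.48301798 -0.18093622  0.1       ] [ 0.44482651 -0.22146386  0.1       ] [ 0.46392224 -0.20120004  0.1       ] 0.055687316533656064 46.699881097566895
```

The left holder (side camera near, bar z ≈ 93 mm vs 85 mm on the other) has the loose nut. Its axis is about (0.419, 0.302), bar yaw ≈ 51°, holder x ≈ -8°, so the bar angle is ≈ 59, inside 26–64. Next I refine the yaw from dark pixels and plan the approach.

```bash
cat >> h.py <<'E'
def rows(wps):
    "wps: (x,y,z,yaw_deg of tool x) ; prints shift mm and turn"
    s=sense();R=s["orientation"];p=s["tcp_pos"]
    for x,y,z,yaw in wps:
        d=R.T@(np.array([x,y,z])-p)*1000
        t=np.radians(yaw);Rt=np.array([[np.cos(t),np.sin(t),0],[np.sin(t),-np.cos(t),0],[0,0,-1]])
        v=np.degrees(cv2.Rodrigues(R.T@Rt)[0].ravel())
        print(np.round(d,1).tolist(),np.round(v,1).tolist())
def yaw(): R=sense()["orientation"];return np.degrees(np.arctan2(R[1,0],R[0,0]))
E
python3 - <<'E'
from h import *
t=cv2.imread("pics/top0.png")
for (x0,y0,x1,y1),z in(((200,240,225,264),.1095),((404,224,430,250),.1)):
    g=t[y0:y1,x0:x1].max(2)<60
    n,l,st,ce=cv2.connectedComponentsWithStats(g.astype(np.uint8))
    k=1+np.argmax(st[1:,4]);yx=np.argwhere(l==k)
    P=np.array([atz("top",(x0+q[1],y0+q[0]),z-.008)[:2] for q in yx]);m=P.mean(0);w,v=np.linalg.eigh(np.cov((P-m).T))
    print(st[k],m,np.sqrt(12*w),np.degrees(np.arctan2(v[1,1],v[0,1])))
r=np.linspace(.624,.55,19);a=np.radians(np.linspace(-68.5,35.8,19))
rows([(r[i]*np.cos(a[i]),r[i]*np.sin(a[i]),.222,21.5) for i in range(1,19)])
E
```

```text
[  2   3  22  18 132] [0.41974094 0.30202795] [0.01280597 0.06277668] 53.02550679433835
[  1   3  23  21 167] [ 0.46704948 -0.20134735] [0.01798985 0.06193061] 48.39707551252194
[62.7, -7.6, -0.3] [-0.1, -0.0, -0.0]
[123.8, -21.2, -0.3] [-0.1, -0.0, -0.0]
[182.9, -40.7, -0.2] [-0.1, -0.0, -0.0]
[239.2, -65.9, -0.2] [-0.1, -0.0, -0.0]
[292.4, -96.6, -0.1] [-0.1, -0.0, -0.0]
[341.9, -132.2, 0.0] [-0.1, -0.0, -0.0]
[387.1, -172.3, 0.1] [-0.1, -0.0, -0.0]
[427.8, -216.6, 0.2] [-0.1, -0.0, -0.0]
[463.5, -264.4, 0.3] [-0.1, -0.0, -0.0]
[494.0, -315.2, 0.4] [-0.1, -0.0, -0.0]
[519.0, -368.5, 0.5] [-0.1, -0.0, -0.0]
[538.3, -423.7, 0.6] [-0.1, -0.0, -0.0]
[551.9, -480.1, 0.7] [-0.1, -0.0, -0.0]
[559.6, -537.2, 0.9] [-0.1, -0.0, -0.0]
[561.4, -594.4, 1.0] [-0.1, -0.0, -0.0]
[557.4, -651.0, 1.1] [-0.1, -0.0, -0.0]
[547.8, -706.6, 1.2] [-0.1, -0.0, -0.0]
[532.7, -760.4, 1.3] [-0.1, -0.0, -0.0]
```

Request:
{"api": "jog_arm", "payload": {"steps": [[[62,-8,0],[0,0,0],1],[[123,-21,0],[0,0,0],1],[[182,-41,0],[0,0,0],1],[[239,-66,0],[0,0,0],1],[[292,-97,0],[0,0,0],1],[[342,-132,0],[0,0,0],1],[[387,-172,0],[0,0,0],1],[[428,-217,0],[0,0,0],1]]}}

```text
time_s: 1.1
tcp_pos: [0.5485, -0.2212, 0.2221]
orientation: [[0.931, 0.366, -0.0], [0.366, -0.931, 0.0], [0.0, -0.0, -1.0]]
ft_force: [1.0, 0.3, -0.5]
finger_gap: 0.0869
```

Request:
{"api": "jog_arm", "payload": {"steps": [[[36,-48,0],[0,0,-4],1],[[66,-99,0],[0,0,-8],1],[[91,-152,0],[0,0,-12],1],[[110,-207,0],[0,0,-16],1],[[124,-263,0],[0,0,-20],1],[[132,-321,0],[0,0,-24],1],[[134,-378,0],[0,0,-28],1],[[130,-434,0],[0,0,-31],1]]}}

```text
time_s: 2.1
tcp_pos: [0.509, 0.2303, 0.2222]
orientation: [[0.608, 0.794, -0.0], [0.794, -0.608, 0.0], [-0.0, -0.0, -1.0]]
ft_force: [0.6, 0.6, -0.1]
finger_gap: 0.0873
```

Run:
```python
from h import *
s=sense();print(s["time_s"],s["tcp_pos"],yaw(),s["qpos"],s["ft_force"])
rows([(.43,.26,.2,52),(.4195,.302,.16,52.5)])
```

```text
2.1 [0.5090368  0.23029906 0.22215171] 52.58372431805412 [2.24783030e-01 4.38847737e-01 1.60109198e+00 1.60088358e-04
 1.10187564e+00 8.77747881e-01] [ 0.59383468  0.56020122 -0.07957448]
[-24.4, -80.8, 22.2] [-0.0, 0.0, 0.6]
[2.6, -114.7, 62.2] [-0.0, 0.0, 0.1]
```

Request:
{"api": "jog_arm", "payload": {"steps": [[[0,-55,20],[0,0,0],1],[[2,-105,45],[0,0,0],1],[[2,-114,62],[0,0,0],1],[[2,-114,62],[0,0,0],0.5],[[2,-114,62],[0,0,0],0.5],[[2,-114,62],[0,0,0],0.5]]}}

```text
time_s: 2.85
tcp_pos: [0.4221, 0.2993, 0.1613]
orientation: [[0.61, 0.792, 0.002], [0.792, -0.61, 0.001], [0.002, 0.001, -1.0]]
ft_force: [-0.4, 0.1, -0.6]
finger_gap: 0.0649
```

Run:
```python
from h import *
s=sense();print(s["time_s"],s["tcp_pos"],yaw(),s["finger_gap"],s["ft_force"])
for n in("side","top"):
    im=optics.get_image(n)[:,:,::-1];u,v=map(int,proj(n,[.419,.302,.1]))
    w=cv2.resize(im[v-60:v+40,u-60:u+60],None,fx=5,fy=5,interpolation=2);cv2.imwrite(f"pics/{n}1.png",w);print(u,v)
rows([(.4195,.302,.087,52.5)])
```

```text
2.85 [0.42206823 0.29927241 0.1613478 ] 52.3962842186884 0.06492442220867059 [-0.39882688  0.07733654 -0.60940344]
285 251
213 251
[0.8, -3.5, 74.2] [0.0, -0.1, -0.1]
```

View pics/side1.png

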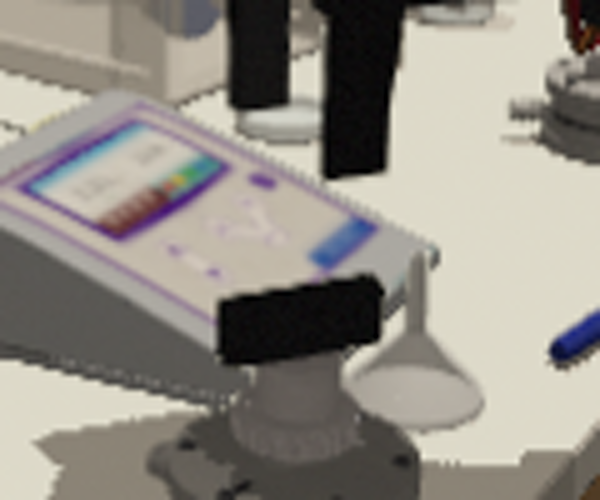

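View pics/top1.png

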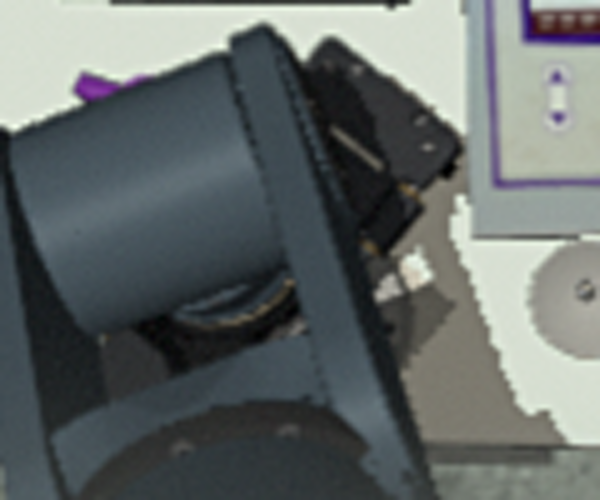

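Side view: open fingers straddle the bar (crop mid-tips ~ (306,140), bar centre (300,318)). Top view is occluded by the wrist. Descending.

Request:
{"api": "jog_arm", "payload": {"steps": [[[1,-3,25],[0,0,0],0.5],[[1,-3,50],[0,0,0],0.5],[[1,-3,65],[0,0,0],0.5],[[1,-3,74],[0,0,0],0.5],[[1,-3,74],[0,0,0],0.5],[[1,-3,74],[0,0,0],0.5]]}}

```text
time_s: 3.7
tcp_pos: [0.4194, 0.3024, 0.0871]
orientation: [[0.609, 0.793, 0.001], [0.793, -0.609, 0.001], [0.001, 0.001, -1.0]]
ft_force: [1.1, -0.4, -0.4]
finger_gap: 0.0437
```

Run:
```python
from h import *
s=sense();print(s["time_s"],s["tcp_pos"],yaw(),s["finger_gap"],s["ft_force"])
for n in("side",):
    im=optics.get_image(n)[:,:,::-1];u,v=map(int,proj(n,[.419,.302,.1]))
    w=cv2.resize(im[v-50:v+50,u-60:u+60],None,fx=6,fy=6,interpolation=2);cv2.imwrite(f"pics/{n}2.png",w);print(u,v)
```

```text
3.7 [0.41937234 0.3023578  0.08712867] 52.471468543567646 0.043684546502257476 [ 1.1123721  -0.39784681 -0.44530797]
285 251
```

View pics/side2.png

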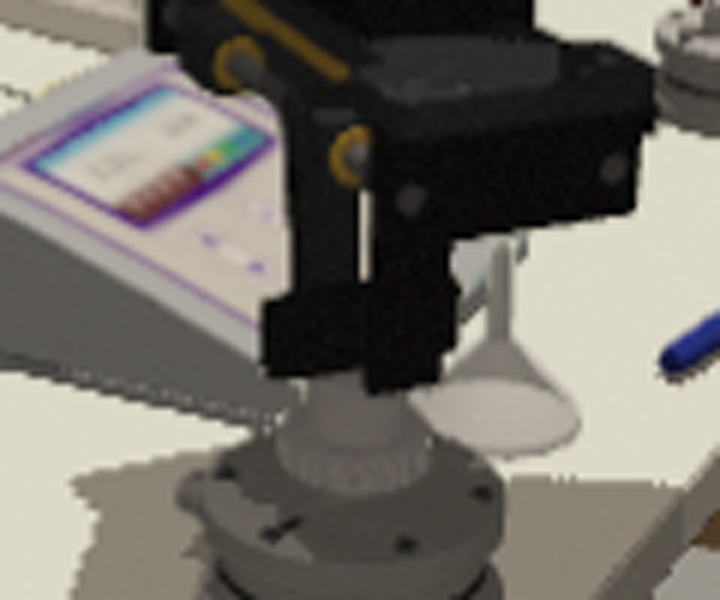

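Fingers straddle the bar, tips just above the hub. Closing gently.

Request:
{"api": "jog_arm", "payload": {"steps": [[[0,0,0],[0,0,0],0.1],[[0,0,0],[0,0,0],0.1],[[0,0,0],[0,0,0],0.1],[[0,0,0],[0,0,0],0.1],[[0,0,0],[0,0,0],0.1],[[0,0,0],[0,0,0],0.1],[[0,0,0],[0,0,0],0.1],[[0,0,0],[0,0,0],0.1]], "squeeze": 12}}

```text
time_s: 4.75
tcp_pos: [0.4188, 0.3022, 0.0866]
orientation: [[0.609, 0.793, 0.0], [0.793, -0.609, 0.0], [0.0, 0.0, -1.0]]
ft_force: [0.3, -0.6, 1.4]
finger_gap: 0.014
```

Run:
```python
from h import *
s=sense();print(s["time_s"],s["tcp_pos"],yaw(),s["finger_gap"],s["ft_force"],s["wrist_torque"])
```

```text
4.75 [0.41881642 0.30217015 0.0865898 ] 52.47520770735087 0.014026247972271647 [ 0.31680164 -0.55909196  1.43392006] [-0.01076755 -0.00164346 -0.00134093]
```

Request:
{"api": "jog_arm", "payload": {"steps": [[[0,0,0],[0,0,-6],0.1],[[0,0,0],[0,0,-12],0.1],[[0,0,0],[0,0,-18],0.1],[[0,0,0],[0,0,-24],0.1],[[0,0,0],[0,0,-29.5],0.1],[[0,0,0],[0,0,-29.5],0.1]]}}

```text
time_s: 5.5
tcp_pos: [0.4189, 0.302, 0.0863]
orientation: [[0.141, 0.99, 0.0], [0.99, -0.141, -0.0], [-0.0, 0.0, -1.0]]
ft_force: [1.1, -0.1, -2.1]
finger_gap: 0.0137
```

Request:
{"api": "jog_arm", "payload": {"steps": [[[0,0,1],[0,0,0],0.1],[[0,0,2],[0,0,0],0.1],[[0,0,3],[0,0,0],0.1],[[0,0,3],[0,0,0],0.1]]}}

```text
time_s: 6.0
tcp_pos: [0.4189, 0.3022, 0.0835]
orientation: [[0.14, 0.99, 0.0], [0.99, -0.14, 0.0], [0.0, 0.0, -1.0]]
ft_force: [0.4, -0.8, -2.5]
finger_gap: 0.0138
```

Run:
```python
from h import *
s=sense();print(s["time_s"],s["tcp_pos"],yaw(),s["finger_gap"],s["ft_force"],s["wrist_torque"])
for n in("side",):
    im=optics.get_image(n)[:,:,::-1];u,v=map(int,proj(n,[.419,.302,.1]))
    w=cv2.resize(im[v-50:v+50,u-60:u+60],None,fx=6,fy=6,interpolation=2);cv2.imwrite(f"pics/{n}3.png",w);print(u,v)
```

```text
6.0 [0.4189383  0.30217849 0.08345091] 81.96119172533331 0.013751859927222922 [ 0.3557141  -0.8008569  -2.47775191] [-0.04159466 -0.29476893  0.01619559]
285 251
```

View pics/side3.png

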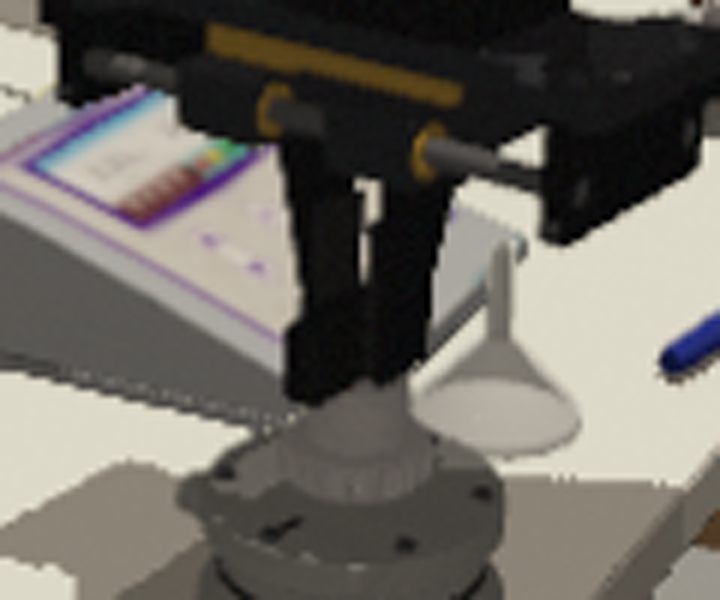

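No resistance after 3 mm; lowering further.

Request:
{"api": "jog_arm", "payload": {"steps": [[[0,0,1],[0,0,0],0.1],[[0,0,1.5],[0,0,0],0.1],[[0,0,1.5],[0,0,0],0.1]]}}

```text
time_s: 6.42
tcp_pos: [0.4189, 0.3022, 0.082]
orientation: [[0.14, 0.99, 0.0], [0.99, -0.14, 0.0], [0.0, 0.0, -1.0]]
ft_force: [1.8, 0.3, -1.8]
finger_gap: 0.014
```

Request:
{"api": "jog_arm", "payload": {"steps": [[[0,0,0.5],[0,0,0],0.1],[[0,0,0.5],[0,0,0],0.1]]}}

```text
time_s: 6.68
tcp_pos: [0.419, 0.3022, 0.0816]
orientation: [[0.14, 0.99, 0.0], [0.99, -0.14, 0.0], [0.0, 0.0, -1.0]]
ft_force: [1.5, 0.3, -0.7]
finger_gap: 0.0141
```

Request:
{"api": "jog_arm", "payload": {"steps": [[[0,0,0.5],[0,0,0],0.1],[[0,0,0.5],[0,0,0],0.1]]}}

```text
time_s: 6.92
tcp_pos: [0.4189, 0.3022, 0.0811]
orientation: [[0.14, 0.99, 0.0], [0.99, -0.14, 0.0], [0.0, 0.0, -1.0]]
ft_force: [1.6, -0.5, -0.9]
finger_gap: 0.0137
```

Request:
{"api": "jog_arm", "payload": {"steps": [[[0,0,0.2],[0,0,5],0.1],[[0,0,0.5],[0,0,10],0.1],[[0,0,0.8],[0,0,15],0.1],[[0,0,1.1],[0,0,20],0.1],[[0,0,1.4],[0,0,25],0.1],[[0,0,1.7],[0,0,30],0.1],[[0,0,1.7],[0,0,30],0.1]]}}

```text
time_s: 7.8
tcp_pos: [0.4181, 0.302, 0.0792]
orientation: [[0.615, 0.788, -0.002], [0.788, -0.615, -0.0], [-0.001, -0.001, -1.0]]
ft_force: [-0.4, 0.9, -0.7]
finger_gap: 0.0138
```

Request:
{"api": "jog_arm", "payload": {"steps": [[[0,0,0.4],[0,0,7],0.1],[[0,0,0.8],[0,0,14],0.1],[[0,0,1.2],[0,0,21],0.1],[[0,0,1.6],[0,0,28],0.1],[[0,0,1.9],[0,0,35],0.1],[[0,0,2.0],[0,0,41],0.1],[[0,0,2.0],[0,0,46],0.1],[[0,0,2.0],[0,0,46],0.1]]}}

```text
time_s: 8.8
tcp_pos: [0.418, 0.3026, 0.0778]
orientation: [[0.994, 0.106, -0.001], [0.106, -0.994, 0.001], [-0.001, -0.001, -1.0]]
ft_force: [-3.1, 1.5, 5.2]
finger_gap: 0.014
```

Run:
```python
from h import *
s=sense();print(s["time_s"],s["tcp_pos"],yaw(),s["finger_gap"],s["ft_force"],s["wrist_torque"])
for n in("side",):
    im=optics.get_image(n)[:,:,::-1];u,v=map(int,proj(n,[.419,.302,.1]))
    w=cv2.resize(im[v-50:v+50,u-60:u+60],None,fx=6,fy=6,interpolation=2);cv2.imwrite(f"pics/{n}4.png",w);print(u,v)
```

```text
8.8 [0.4180224  0.3026404  0.07782025] 6.064108214048466 0.013971740654027147 [-3.13131931  1.47737396  5.22543527] [0.63460902 0.51647358 0.00695268]
285 251
```

View pics/side4.png

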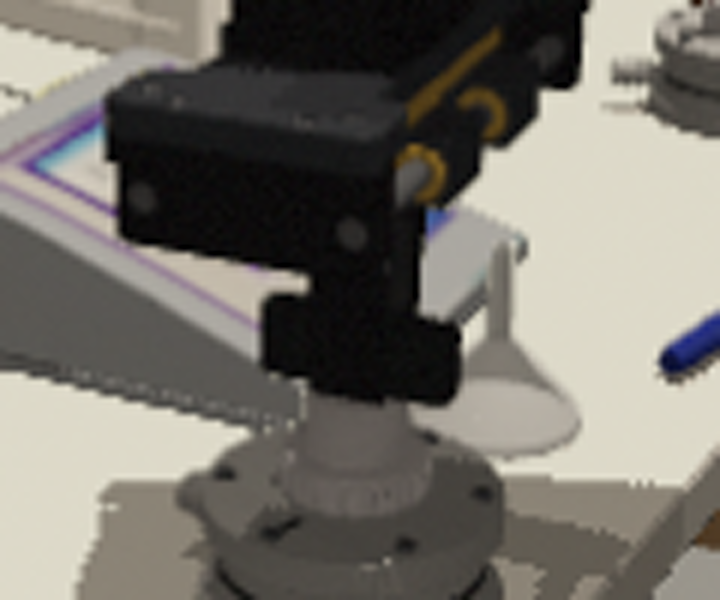

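Request:
{"api": "jog_arm", "payload": {"steps": [[[0,0,0],[0,0,6],0.1],[[0,0,0.2],[0,0,12],0.1],[[0,0,0.2],[0,0,18],0.1],[[0,0,0.2],[0,0,18],0.1]]}}

```text
time_s: 9.35
tcp_pos: [0.4183, 0.3032, 0.0777]
orientation: [[0.978, -0.207, -0.0], [-0.207, -0.978, 0.002], [-0.001, -0.002, -1.0]]
ft_force: [-2.7, 4.1, 6.5]
finger_gap: 0.0137
```

Request:
{"api": "jog_arm", "payload": {"steps": [[[0,0,0],[0,0,0],0.5],[[0,0,0],[0,0,0],0.5],[[0,0,0],[0,0,0],0.5],[[0,0,0],[0,0,0],0.5],[[0,0,0],[0,0,0],0.5],[[0,0,0],[0,0,0],0.5]]}}

```text
time_s: 10.1
tcp_pos: [0.4188, 0.3021, 0.0771]
orientation: [[0.978, -0.208, -0.0], [-0.208, -0.978, -0.0], [-0.0, 0.0, -1.0]]
ft_force: [-0.2, -0.3, 0.3]
finger_gap: 0.0434
```

Request:
{"api": "jog_arm", "payload": {"steps": [[[0,0,-15],[0,0,0],0.5],[[0,0,-40],[0,0,0],0.5],[[0,0,-80],[0,0,0],0.5],[[0,0,-130],[0,0,0],0.5],[[30,50,-140],[0,0,0],0.5],[[60,100,-140],[0,0,0],0.5],[[80,150,-140],[0,0,0],0.5],[[80,200,-140],[0,0,0],0.5]]}}

```text
time_s: 11.1
tcp_pos: [0.4571, 0.0878, 0.2185]
orientation: [[0.978, -0.209, 0.004], [-0.209, -0.978, -0.0], [0.004, -0.0, -1.0]]
ft_force: [0.2, -0.2, 0.1]
finger_gap: 0.0437
```

Run:
```python
from h import *
s=sense();print(s["time_s"],s["tcp_pos"],yaw(),s["finger_gap"],s["ft_force"])
im={n:optics.get_image(n)[:,:,::-1] for n in("side","top")}
f=lambda im,x,y:cv2.resize(im[y:y+58,x:x+78],(390,290),interpolation=cv2.INTER_CUBIC)
t,s=im["top"],im["side"]
cv2.imwrite("pics/crop5.png",np.vstack([np.hstack([f(t,180,220),f(t,372,210)]),np.hstack([f(s,245,245),f(s,310,172)])]))
```

```text
11.1 [0.45706387 0.08781647 0.21848759] -12.050113904215866 0.0436632558593292 [ 0.24940858 -0.18539321  0.12776011]
```

View pics/crop5.png

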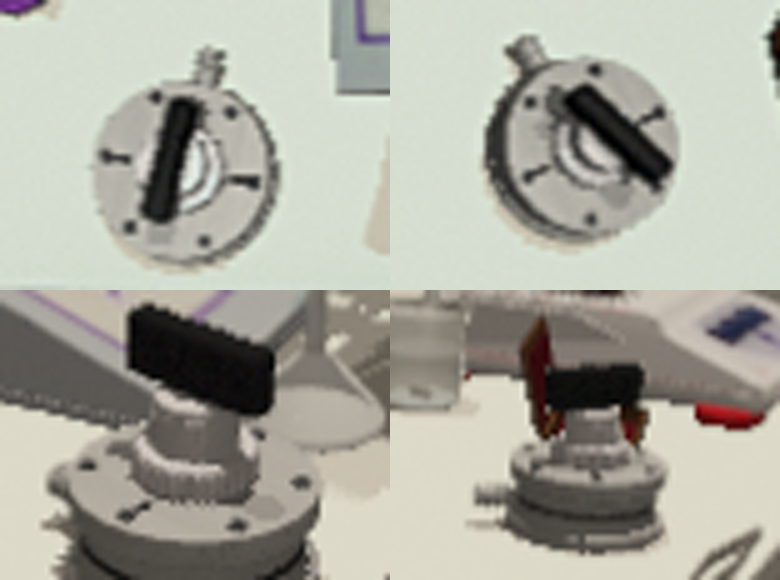

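Run:
```python
from h import *
print(tri((245+201/5,245+70/5),(180+171/5,220+159/5)))
for z in(.087,.0965,.090): print(z,proj("side",[.4188,.3022,z]))
# skirt bottom centre check
for z in(.042,.0515): print(z,proj("side",[.4188,.3022,z]))
print(sense()["ft_force"])
```

```text
(array([0.41994763, 0.30110577, 0.08475689]), np.float64(0.15800826032736381))
0.087 [285.3991492  258.19624257]
0.0965 [285.52738817 253.27805585]
0.09 [285.43952339 256.64813015]
0.042 [284.80695437 280.87083061]
0.0515 [284.92989338 276.16864133]
[-0.5001864   0.81868633 -2.64875865]
```

Request:
{"api": "jog_arm", "payload": {"steps": [[[0,0,0],[0,0,0],0.5],[[0,0,0],[0,0,0],0.5],[[0,0,0],[0,0,0],0.5]]}}

```text
time_s: 11.58
tcp_pos: [0.4555, 0.091, 0.2173]
orientation: [[0.978, -0.206, 0.0], [-0.206, -0.978, 0.0], [0.0, -0.0, -1.0]]
ft_force: [-0.1, -0.0, -0.1]
finger_gap: 0.0439
```

Run:
```python
from h import *
print(sense()["ft_force"]); print(job.job_done())
```

```text
[-0.11619455 -0.0057047  -0.08070438]
the job is handed in; nothing more can be done
None
```

The loose nut is run down flush on its holder and released, and I handed the job in at about 11.6 s; the hand-in gave no verdict.

- **What I did:** I took the nut by its bar at about (0.419, 0.302). I turned it back about 29.5° onto the index lines and followed it about 5.5 mm down into the thread start. I then turned it forward about 94°, opened the fingers and backed away.
- **Height:** the two cameras put the bar centre at 84.8 mm, the same as the finished nut measured with the same method. That is 8.6 mm lower than at the start. Nominal seated height is 87 mm, and both nuts read about 2 mm low, which I put down to calibration. The tool height also fell by about 9 mm while gripping, and it met a firm seat at 5–6 N.
- **Position:** the bar centre is within about 2 mm of the stud's axis. I judged uprightness only by eye in the pictures, where the nut shows no gap under the skirt.
- **Other holder:** the finished nut looks unchanged in both views.
- **Robot:** clear of everything, with a wrist force of about 0.1 N at the end. One earlier reading of -2.6 N came just after the arm stopped and was gone at the next check.

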